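Turn the crosswise tote so that it stacks on the lower one

TASK

The orange tote has been dumped crosswise on top of the blue tote of spark plugs. Turn it round where it lies, without lifting it off, until its yellow-marked front is at the opposite end from the blue tote's yellow-marked front and its four feet drop fully home into the seats in the blue rim, so that the totes stack. Never let it drop down inside the blue tote (which is what happens when both fronts point the same way), leave the oil filter, the cold chisel and the feeler gauge where they are, and let go of everything at the end.

Things in the scene. Friction and masses are not known exactly. Their poses are not given: they have to be found in the camera images.
- lower_tote: Blue open parts tote, screwed down by a dark foot plate (172x118x4 mm). Origin: centre of the plate's underside, on the cart; x along its length to its front, z up. 164 (x) x 122 (y) mm over the rim, rim top at z = 64 mm; walls 3.5 mm, leaning out 7.6 degrees; inside 149 x 93 mm at the top. Spark plugs lie in it. Same facing: an upper tote nests 30-40 mm down.
- lower_front (a point): Middle of the blue tote's front end rim, 77.5 mm ahead of its centre, where a yellow tab lies on the rim; below it a yellow card in a black holder on the end wall.
- lower_seat (a point): One of the four seats: recesses in the blue long rims, 26 mm long, 5 mm deep, with an outer lip; from 47 to 58 mm off the centre line, at x = -54 and +24 mm in the blue frame. This point: floor of the seat at x = -54, y = +52, z = 59 mm. Stacked feet sit in them with about 3 mm play each way.
- lower_slot (a point): One of the four open slots, 26 mm long, cut down through the blue long walls, at x = +54 and -24 mm, in which the feet fall when the totes nest. This point: slot mouth at x = +54, y = +54, z = 64 mm in the blue frame.
- upper_tote: Orange loose empty tote, about 0.35 kg, same shape, no plate, lying level on the blue rim, facing 60-120 degrees counter-clockwise (from above) of the blue; 180 is stacking, 0 nesting. Origin: centre of floor underside; x to its front, z up. 164x122 mm over the rim, 60 high. In the blue frame its origin is at z = 64 mm on the rim, 59 stacked. About 2 N at its end turns it.
- upper_front (a point): Middle of the orange tote's front end rim (its top), 77.5 mm ahead of its centre, marked with the same yellow tab and card. When stacked it is above the end opposite to lower_front.
- upper_foot (a point): One of the four feet of the orange tote: blocks 20 mm long (x), 12 mm high, undersides level with the floor's, standing out to 55 mm off the centre line, at x = +54 and -24 mm on both sides. This point: underside of the foot at x = +54, y = +48 mm in the orange frame.
- upper_inside (a point): Centre of the orange tote's inner floor, 4 mm above its origin. The inside is open and empty, 133 x 77 mm at the floor, 149 x 93 mm at the top, 56 mm deep: fingers, spread or shut, fit in and can push the walls from within (below 25 mm the long walls have no slots). The tote is too wide to grip across.
- oil_filter: Black and orange oil filter, 79 mm across and 80 mm high, upright on the cart; origin at the centre of its underside. Bystander.
- chisel: Dark steel cold chisel, 170 x 22 x 11 mm, lying on the cart; origin under its middle, x along it. Bystander.
- feeler_gauge: Steel feeler gauge with its blades fanned out, 109 x 40 x 9 mm, lying on the cart; origin under its middle. Bystander.

How it is judged:
At the end, for the whole second after the job is handed in: The orange tote is stacked: facing opposite to the blue one, centred on it within 7 mm, level within 2 degrees, its floor's underside 56 to 61 mm above the blue tote's origin (all four feet down in the seats), at rest (z of upper_tote in the frame of lower_tote between 0.056 and 0.061 m and angle between upper_tote's own z axis and vertical below 0.035 rad and horizontal distance between upper_tote and lower_tote below 0.007 m and x of upper_front in the frame of lower_tote below -0.069 m and linear speed of upper_tote below 0.01 m/s); the robot touches nothing.
It fails at once if the orange tote drops down into the blue one (its origin less than 48 mm above the blue tote's) (z of upper_tote in the frame of lower_tote below 0.048 m).
It fails at once if the orange tote is lifted off (its origin more than 90 mm above the blue tote's) (z of upper_tote in the frame of lower_tote above 0.09 m).
It fails at once if the oil filter is moved by more than 25 mm (distance of oil_filter from where it was at the start of the episode above 0.025 m).
It fails at once if the cold chisel is moved by more than 25 mm (distance of chisel from where it was at the start of the episode above 0.025 m).
It fails at once if the feeler gauge is moved by more than 25 mm (distance of feeler_gauge from where it was at the start of the episode above 0.025 m).
It also fails if it takes over 72 s, if anything falls off the work surface, if the arm or the gripper's body presses on something with over 40 N, if the wrist force passes 120 N, or if a joint passes its speed limit or range.

ROBOT

A 6-joint arm with a two-finger parallel gripper is mounted at the origin on a cart in front of the work surface, level with it; the furniture and walls round the work are solid. World frame = base frame: x ahead of the robot, y to its left, z up, the work surface at z = 0. Lengths are in m, angles in rad, forces in N, time in s.
With the tool pointing down it reaches from about 0.325 to 0.925 m from the base axis. Payload 3.1 kg.
Tool frame: the origin (TCP) lies midway between the tips of the shut fingers; the grasp point (between the pads) lies 19 mm behind it; z points along the fingers, y is the line along which they close (so a half turn about z gives the same grasp; the last joint's range is limited). The gripper opens to 85 mm and grips with 20 to 120 N. Pads are 22 mm wide; open, the fingers measure 114 mm over their backs; the gripper's body (76 mm by 85 mm) begins 54 mm behind the grasp point. The pads swing forward as they close: fully open they stand 13 mm farther back than shut.
Start: joints at [-1.359, 0.217, 1.613, -0, 1.311, -0.112], TCP at [0.199, -0.593, 0.231] pointing down, gripper open.
Joint ranges: [-2.75, 2.75], [-0.78, 2.1], [0.31, 2.55], [-1.13, 4.27], [0.13, 2.63], [-2.58, 2.58]. Speed limits (rad/s): [2.79, 2.79, 3.14, 3.14, 3.14, 3.14].

INTERFACE

Orientations are given as a 3x3 rotation matrix whose columns are the frame's x, y, z axes.
In Python, from station import r, hand, inverse_kinematics, vision gives the robot as it stands. Calls block until the motion is done:
- r.move_to(position, orientation): joint-space move of the TCP to a pose.
- r.move_linear(position, speed=0.15, frame=None, until_force=None): straight line of the TCP; frame=None keeps the orientation; speed is the mean speed in m/s. With until_force (N) it stops when the force on the tool has changed by that much, and returns True; else False.
- r.set_joints(angles): joint-space move.
- hand.release() and hand.clamp(newtons=None): open the fingers fully, or close them until they stop; newtons is the grip in N (None keeps the last).
- r.hold(seconds).
- inverse_kinematics(position, orientation): joint angles nearest the present ones, or None.
- r.get_obs(): the state.
- vision.snapshot(name): name is "side" or "top" or "wrist"; returns a dict with "img" (384x512x3 uint8, blue, green, red), "fovy" (degrees; the focal length in pixels is half the picture's height over the tangent of half this angle, whatever the lens; pixels are square), "cx", "cy" (the principal point, pixels), "k1" (the pictures are not rectified: a ray, as slopes to the right and down, at radius r is drawn at 1 + k1 r^2 times it, then the intrinsics apply), "position" and "rotation" of the camera in the world; the wrist camera has in their place "tool_from_camera" (4x4, takes a point from camera to tool coordinates, whose origin is the TCP and whose axes are the flange's). Camera axes: x right, y up, looking along -z (the intrinsics and any distortion apply to the point x, -y, -z); pixel columns grow to the right and rows downward; lengths in m; the calibration is good to about 2 mm. A picture is of the moment at which its call begins: read the wrist's pose just before it. There is no depth.
A pose or a line that the arm cannot do raises r.MotionError and nothing moves.
- r.finish_job(): hands the job in; it is judged then, once.
Trained networks look in a picture, given as the dict that the camera call returned (one of the last four; its "shot" number tells which), for a name from the list of things; names that differ only in an ending like _2 or _b are one class to them, and where a whole thing is asked for, a point or a joint stands for the part that bears it (a point fixed in the world has none). Each returns a list of dicts, best first, with "p" (0 to 1); they miss things now and then, are a little off and sometimes report something else, mostly with a low value. They report only what shows in the picture. A call takes as long as a camera call.
- vision.masks_of(label, picture): "region" (384x512 bool, what is visible of it) and "extent" ([left, top, right, bottom] in pixels, round what is visible of it).
- vision.spot_point(label, picture): "uv" ([column, row] in pixels: a listed point, or the origin of a listed thing).
The state is a dict: "time": time; "joints": joint angles; "qd": joint speeds; "joint_torque": joint torques, N m; "tcp_pos": TCP position; "orientation": TCP orientation; "force": force on the tool from outside, world axes, zero at the start; "torque": the same for the moment, N m; "opening": finger opening in m; "grasp_force": force on a finger pad.
Only numpy, scipy, OpenCV 4.12 (cv2) and the standard library are available. Lean on these libraries where they do the work, as an engineer would, in place of code of your own. Each camera call takes 0.05 s, during which the arm holds its last target. There are 200 camera calls.

## Working session

There is one attempt and no reset: what is moved stays moved. The work goes in short steps, each a Python script; the robot and the scene stay as the last script left them, time stands still between calls to the robot, and variables do not carry over. Pictures are saved under pics/ and viewed, at most 10 in all, crops included, and the job is handed in when it is done.

```bash
ls; mkdir -p pics
cat > h.py <<'E'
import numpy as np, cv2
from station import r, hand, inverse_kinematics, vision
def snap(n):
    o=r.get_obs(); s=vision.snapshot(n)
    if n=="wrist":
        T=np.eye(4);T[:3,:3]=o["orientation"];T[:3,3]=o["tcp_pos"]
        T=T@np.array(s["tool_from_camera"]); s["R"]=T[:3,:3]; s["P"]=T[:3,3]
    else: s["R"]=np.array(s["rotation"]); s["P"]=np.array(s["position"])
    return s
def K(s):
    f=192/np.tan(np.radians(s["fovy"])/2); return np.array([[f,0,s["cx"]],[0,f,s["cy"]],[0,0,1.]]),np.array([s["k1"],0,0,0,0.])
def at_z(s,uv,z):
    k,d=K(s); x,y=cv2.undistortPoints(np.array([[uv]],float),k,d)[0,0]
    v=s["R"]@np.array([x,-y,-1]); return s["P"]+v*(z-s["P"][2])/v[2]
def proj(s,p):
    k,d=K(s); c=(np.atleast_2d(p)-s["P"])@s["R"]*[1,-1,-1]
    return cv2.projectPoints(c,np.zeros(3),np.zeros(3),k,d)[0][:,0]
E
python3 - <<'E'
from h import *
H={"lower_tote":0,"lower_front":.064,"lower_seat":.059,"lower_slot":.064,"upper_tote":.064,"upper_front":.124,"upper_foot":.064,"upper_inside":.068,"oil_filter":0,"chisel":0,"feeler_gauge":0}
for n in("top","side"):
    s=snap(n); cv2.imwrite(f"pics/{n}0.png",s["img"]); print(n,s["P"],s["fovy"])
    for l,z in H.items():
        for d in vision.spot_point(l,s)[:4]:
            print(l,round(d["p"],2),np.round(d["uv"],0),np.round(at_z(s,d["uv"],z),3))
print(r.get_obs()["time"])
E
```

```text
pics
top [ 0.33496217 -0.01245467  1.09609282] 48.09750973883308
lower_front 0.63 [187. 169.] [0.568 0.131 0.064]
lower_seat 0.68 [224. 210.] [0.464 0.04  0.059]
lower_slot 0.89 [186. 189.] [0.518 0.133 0.064]
upper_tote 0.62 [216. 182.] [0.534 0.061 0.064]
upper_front 0.72 [205. 208.] [0.462 0.08  0.124]
upper_foot 0.66 [230. 206.] [0.473 0.028 0.064]
upper_foot 0.24 [188. 188.] [0.519 0.128 0.064]
upper_inside 0.68 [225. 209.] [0.465 0.037 0.068]
oil_filter 0.19 [324. 155.] [ 0.612 -0.22   0.   ]
chisel 0.59 [334. 210.] [ 0.467 -0.238  0.   ]
feeler_gauge 0.56 [327. 153.] [ 0.618 -0.228  0.   ]
side [ 0.55288086 -0.70974953  0.7480174 ] 50.76549245699657
lower_tote 0.66 [272. 192.] [0.543 0.07  0.   ]
lower_front 0.87 [284. 162.] [0.568 0.124 0.064]
lower_seat 0.93 [241. 183.] [0.463 0.035 0.059]
upper_tote 0.71 [300. 292.] [ 0.612 -0.27   0.064]
upper_tote 0.69 [243. 150.] [0.455 0.162 0.064]
upper_tote 0.55 [269. 172.] [0.531 0.079 0.064]
upper_front 0.62 [241. 153.] [0.46  0.076 0.124]
upper_front 0.57 [272. 196.] [ 0.546 -0.07   0.124]
upper_front 0.32 [299. 292.] [ 0.604 -0.308  0.124]
upper_foot 0.59 [246. 180.] [0.475 0.04  0.064]
upper_inside 0.75 [270. 176.] [0.535 0.059 0.068]
upper_inside 0.3 [278. 153.] [0.552 0.153 0.068]
oil_filter 0.82 [275. 156.] [0.542 0.224 0.   ]
oil_filter 0.27 [243. 180.] [0.461 0.114 0.   ]
feeler_gauge 0.84 [301. 290.] [ 0.618 -0.225  0.   ]
1.2
```

Run:
```python
import cv2
a=cv2.imread("pics/top0.png")[90:270,130:370];cv2.imwrite("pics/t.png",cv2.resize(a,None,fx=3.3,fy=3.3,interpolation=2))
a=cv2.imread("pics/side0.png")[90:310,180:380];cv2.imwrite("pics/s.png",cv2.resize(a,None,fx=2.7,fy=2.7,interpolation=2))
```

```text
(no output)
```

View pics/t.png

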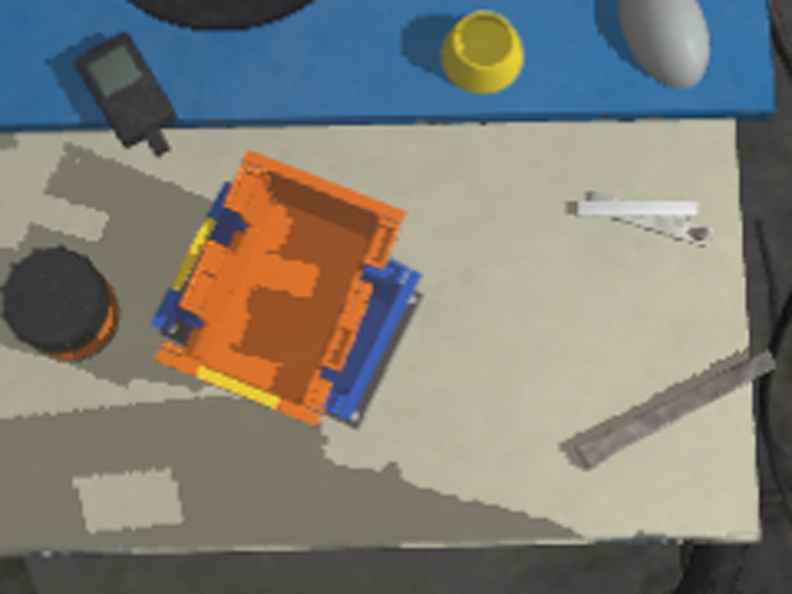

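View pics/s.png

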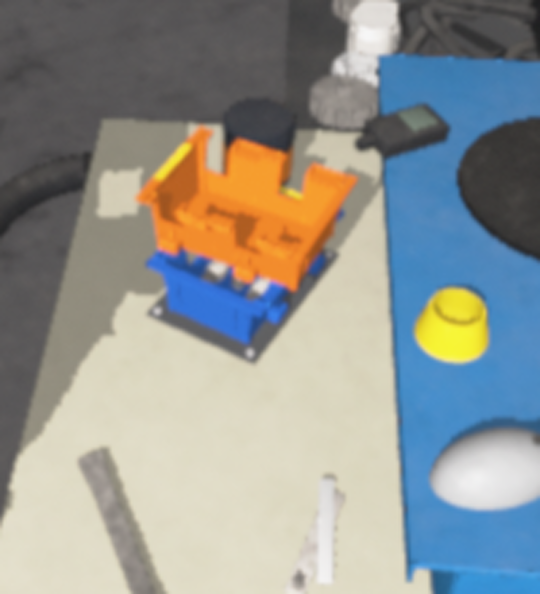

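```bash
cat >> h.py <<'E'
from scipy.optimize import least_squares
C=np.array([[82,61],[82,-61],[-82,-61],[-82,61]])/1e3
def fit(obs,z,x0):
    # obs: list of (shot, uv, local xy)
    def f(p):
        c,s_=np.cos(p[2]),np.sin(p[2]);M=np.array([[c,-s_],[s_,c]])
        return np.concatenate([proj(s,np.r_[M@l+p[:2],z])[0]-u for s,u,l in obs])
    q=least_squares(f,x0,loss="soft_l1",x_scale=[.1,.1,1]); return q.x,np.round(q.fun,1)
E
python3 - <<'E'
from h import *
s=snap("top"); 
cv=lambda u:np.array(u)/3.3+[130,90]-.35
# CCW from front-left: front-left(+y side), front-right...
O=[(320,425),(157,358),(250,153),(405,212)] # +y side of front: orange faces down => +y is right
B=[(157,322),(228,185),(420,268),(350,418)]
print(fit([(s,cv(u),l) for u,l in zip(O,C)],.124,[.52,.07,np.pi]))
print(fit([(s,cv(u),l) for u,l in zip(B,C)],.064,[.52,.07,1]))
print("filter top",at_z(s,cv((53,300)),.08), "front tab ends",[at_z(s,cv(u),.064) for u in((212,222),(178,288))])
for n in("feeler_gauge","chisel"): print(n,r.get_obs()["tcp_pos"])
E
```

```text
(array([0.53552821, 0.05656577, 2.73735077]), array([-0.3,  0.4, -0.1,  0.7, -0.3, -1.3,  1. , -0.2]))
(array([0.53923785, 0.0572779 , 1.10721082]), array([-1.4,  0.3, -0.6, -1.9,  1. ,  0.7,  0.7, -0. ]))
filter top [0.53696222 0.22856107 0.08      ] front tab ends [array([0.59715735, 0.11387402, 0.064     ]), array([0.54731171, 0.13907613, 0.064     ])]
feeler_gauge [ 0.19885794 -0.59250685  0.23125411]
chisel [ 0.19885794 -0.59250685  0.23125411]
```

```bash
cat >> h.py <<'E'
def Rt(t): return np.array([[-np.sin(t),np.cos(t),0],[np.cos(t),np.sin(t),0],[0,0,-1.]])
E
python3 - <<'E'
from h import *
print(np.linalg.det(Rt(1)))
for t in np.arange(2.737-2*np.pi,10,.4):
    q=inverse_kinematics([.5355,.0566,.065],Rt(t)); print(round(t,2),None if q is None else np.round(q,2))
t=2.737-np.pi
r.move_to([.5355,.0566,.33],Rt(t)); o=r.get_obs();print(o["time"],o["joints"])
s=snap("wrist"); cv2.imwrite("pics/w0.png",s["img"]); print(s["P"])
for l in("lower_front","upper_front","upper_foot","lower_seat","lower_slot","upper_inside"): print(l,[(round(d["p"],2),np.round(d["uv"])) for d in vision.spot_point(l,s)])
E
```

```text
1.0
-3.55 None
-3.15 None
-2.75 None
-2.35 [-0.03  0.24  1.93 -0.    0.97  2.32]
-1.95 [-0.03  0.24  1.93 -0.    0.97  1.92]
-1.55 [-0.03  0.24  1.93 -0.    0.97  1.52]
-1.15 [-0.03  0.24  1.93 -0.    0.97  1.12]
-0.75 [-0.03  0.24  1.93 -0.    0.97  0.72]
-0.35 [-0.03  0.24  1.93 -0.    0.97  0.32]
0.05 [-0.03  0.24  1.93 -0.    0.97 -0.08]
0.45 [-0.03  0.24  1.93 -0.    0.97 -0.48]
0.85 [-0.03  0.24  1.93 -0.    0.97 -0.88]
1.25 [-0.03  0.24  1.93 -0.    0.97 -1.28]
1.65 [-0.03  0.24  1.93 -0.    0.97 -1.68]
2.05 [-0.03  0.24  1.93 -0.    0.97 -2.08]
2.45 [-0.03  0.24  1.93 -0.    0.97 -2.48]
2.85 None
3.25 None
3.65 None
4.05 [-0.03  0.24  1.93 -0.    0.97  2.2 ]
4.45 [-0.03  0.24  1.93 -0.    0.97  1.8 ]
4.85 [-0.03  0.24  1.93 -0.    0.97  1.4 ]
5.25 [-0.03  0.24  1.93 -0.    0.97  1.  ]
5.65 [-0.03  0.24  1.93 -0.    0.97  0.6 ]
6.05 [-0.03  0.24  1.93 -0.    0.97  0.2 ]
6.45 [-0.03  0.24  1.93 -0.    0.97 -0.2 ]
6.85 [-0.03  0.24  1.93 -0.    0.97 -0.6 ]
7.25 [-0.03  0.24  1.93 -0.    0.97 -1.  ]
7.65 [-0.03  0.24  1.93 -0.    0.97 -1.4 ]
8.05 [-0.03  0.24  1.93 -0.    0.97 -1.8 ]
8.45 [-0.03  0.24  1.93 -0.    0.97 -2.2 ]
8.85 None
9.25 None
9.65 None
3.8583 [-2.64077741e-02 -3.35731614e-02  1.69996977e+00 -2.88797979e-04
  1.47551964e+00  3.79491991e-01]
[0.5619416  0.11698581 0.47325841]
lower_front [(0.81, array([268.,  92.])), (0.5, array([286., 332.])), (0.31, array([184., 164.]))]
upper_front [(0.71, array([185., 164.]))]
upper_foot [(0.8, array([215., 192.])), (0.67, array([216., 193.]))]
lower_seat [(0.78, array([216., 195.]))]
lower_slot [(0.77, array([219., 110.])), (0.3, array([286., 334.])), (0.2, array([219., 194.]))]
upper_inside [(0.94, array([261., 157.]))]
```

View pics/w0.png

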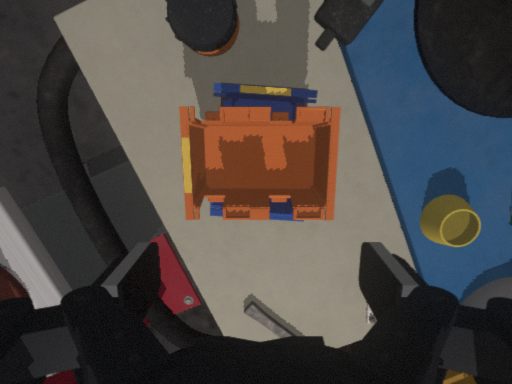

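```bash
python3 - <<'E'
from h import *
s=snap("wrist")
O=[(187,219),(180,107),(340,107),(334,219)]; O=[O[0],O[1],O[2],O[3]]
print(fit([(s,np.array(u,float),l) for u,l in zip(O,C)],.124,[.53,.06,2.7]))
fb=[((214,84),C[0]),((317,91),C[1])]
print(fit([(s,np.array(u,float),l) for u,l in fb+[((210,215),C[3])]],.064,[.54,.06,1.1]))
print(at_z(s,(268,91),.064),at_z(s,(185,164),.124))
E
python3 - <<'E'
import cv2
a=cv2.imread("pics/w0.png")[75:230,170:350];cv2.imwrite("pics/w0c.png",cv2.resize(a,None,fx=3.8,fy=3.8,interpolation=2))
E
```

```text
(array([0.53762084, 0.05832889, 2.73837095]), array([-0.3,  0.8, -0.3, -0.3,  0.7, -0.7, -0. ,  0.5]))
(array([0.53881045, 0.05848621, 1.09831085]), array([-0.1, -0.4,  0.3, -0.1, -0.2,  0.8]))
[0.57695026 0.12654669 0.064     ] [0.46467491 0.09151963 0.124     ]
```

View pics/w0c.png

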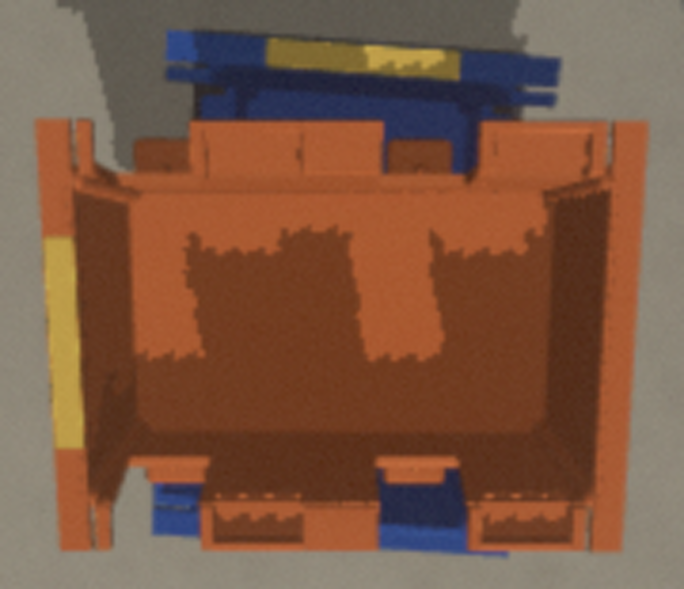

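Run:
```python
from h import *
p=np.array([.5385,.0583]); t=2.738-np.pi
r.move_linear(np.r_[p,.15],speed=.15,frame=Rt(t))
print(r.move_linear(np.r_[p,.063],speed=.05,until_force=4), r.get_obs()["tcp_pos"],r.get_obs()["force"])
while t<1.35:
    t+=.1; r.move_linear(np.r_[p,.063],frame=Rt(t)) if 0 else r.move_to(np.r_[p,.063],Rt(t))
    o=r.get_obs(); print(round(t,2),round(o["time"],1),np.round(o["force"],1),np.round(o["torque"],2))
s=snap("wrist"); cv2.imwrite("pics/w1.png",s["img"])
```

```text
True [0.53864963 0.05820774 0.06451663] [-2.25215450e+00 -2.28141599e-03  4.78913626e+00]
-0.3 7.5 [-0.8  1.1  2.7] [ 0.11 -0.1   0.12]
-0.2 7.7 [-0.7  1.1  4.2] [ 0.03 -0.03  0.13]
-0.1 8.0 [-0.1  0.4  1.8] [-0.04 -0.02 -0.01]
-0.0 8.2 [-0.5 -0.4  0.5] [0.05 0.   0.01]
0.1 8.5 [ 0.1 -0.1  0.6] [ 0.04  0.01 -0.03]
0.2 8.7 [ 0.  -0.7  1. ] [ 0.02  0.05 -0.06]
0.3 9.0 [-0.5  0.3  0.5] [-0.02  0.01 -0.  ]
0.4 9.2 [-0.   0.5  0.4] [-0.03 -0.05 -0.01]
0.5 9.5 [-0.2 -0.8  0.6] [0.02 0.01 0.  ]
0.6 9.7 [-0.6 -0.7  0.7] [ 0.04 -0.07 -0.01]
0.7 10.0 [-0.6 -0.5  0.3] [ 0.03 -0.05 -0.04]
0.8 10.2 [-0.7  0.2 -0.9] [-0.01 -0.02 -0.03]
0.9 10.5 [0.1 0.7 0.9] [-0.01 -0.    0.01]
1.0 10.7 [-0.8  0.6  0.2] [-0.01 -0.03 -0.02]
1.1 11.0 [-0.4  0.4  1.3] [ 0.04 -0.07 -0.01]
1.2 11.2 [-0.5 -0.3 -0. ] [ 0.07 -0.07 -0.05]
1.3 11.5 [ 0.5  0.5 -0.1] [ 0.03 -0.02 -0.04]
1.4 11.7 [ 1.  -0.1  0.7] [-0.01 -0.04  0.01]
```

View pics/w1.png

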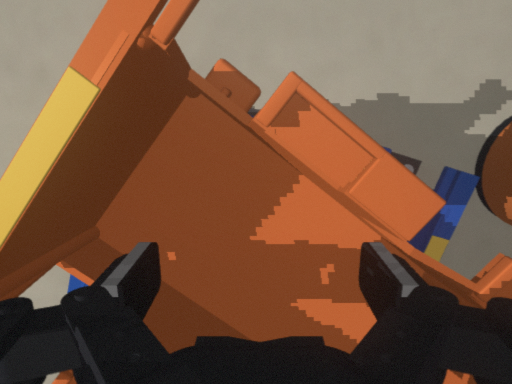

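Run:
```python
from h import *
p=np.array([.5385,.0583]); t=1.397
for i in range(5):
    t+=.055; r.move_to(np.r_[p,.063],Rt(t))
    o=r.get_obs(); print(round(t,3),round(o["time"],1),np.round(o["force"],1),np.round(o["torque"],2))
s=snap("wrist"); cv2.imwrite("pics/w2.png",s["img"])
for n in("top","side"):
    s=snap(n);cv2.imwrite(f"pics/{n}2.png",s["img"])
a=cv2.imread("pics/w2.png"); b=cv2.imread("pics/top2.png")[120:230,160:260];c=cv2.imread("pics/side2.png")[110:240,200:320]
b=cv2.resize(b,(288,300));c=cv2.resize(c,(288,300))
cv2.imwrite("pics/m2.png",np.hstack([np.pad(a,((0,216),(0,0),(0,0))),np.vstack([b,c])]))
```

```text
1.452 12.0 [0.5 0.5 0.7] [ 0.08 -0.06 -0.02]
1.507 12.3 [ 0.1 -0.7  1.4] [ 0.09 -0.01 -0.07]
1.562 12.5 [ 1.1 -0.4  0.9] [ 0.06 -0.01 -0.05]
1.617 12.8 [-0.3 -0.   0.2] [ 0.06  0.01 -0.03]
1.672 13.0 [0.8 0.8 1. ] [ 0.05 -0.04 -0.08]
```

View pics/m2.png

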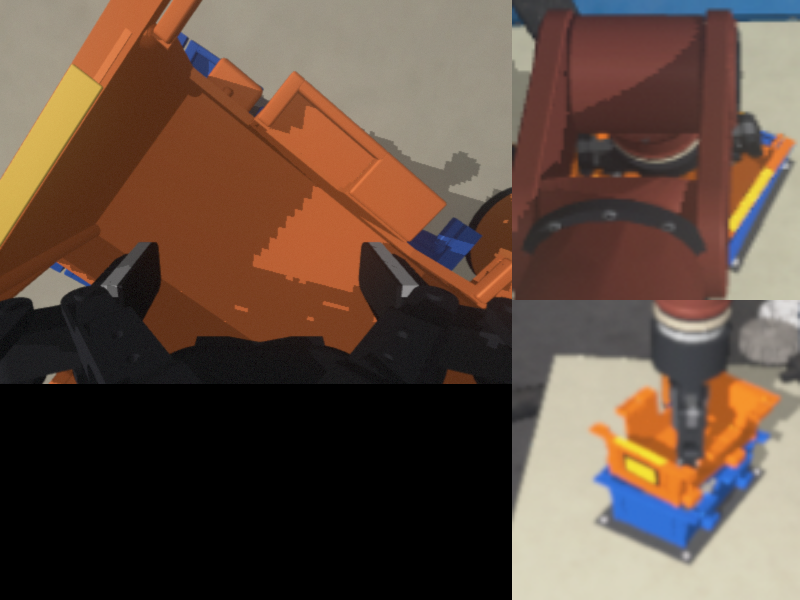

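Run:
```python
from h import *
p=np.array([.5385,.0583]); t=1.672; prev=None
while t<1.80:
    t+=.014; r.move_to(np.r_[p,.063],Rt(t)); r.hold(.15)
    o=r.get_obs(); s=snap("wrist"); g=cv2.cvtColor(s["img"],6)[:200].astype(np.float32)
    print(round(t,3),round(o["time"],1),np.round(o["force"],1),np.round(o["torque"],2), None if prev is None else np.round(cv2.phaseCorrelate(prev,g)[0],1)); prev=g
    if abs(o["torque"][2])>.25: break
cv2.imwrite("pics/w3.png",s["img"])
s=snap("side");cv2.imwrite("pics/side3.png",s["img"])
a=cv2.imread("pics/w3.png"); c=s["img"][110:240,200:320]
cv2.imwrite("pics/m3.png",np.hstack([a,cv2.resize(c,(288,384),interpolation=2)]))
```

```text
1.686 13.6 [ 0.4 -0.6  0.8] [ 0.2  -0.07 -0.15] None
1.7 14.0 [ 1.3 -0.   1.5] [ 0.26 -0.08 -0.08] [0.4 0. ]
1.714 14.5 [ 2.1 -0.9  1.8] [ 0.12 -0.07 -0.11] [0.1 0.4]
1.728 14.9 [1.3 0.2 1. ] [-0.01 -0.17 -0.09] [-0.1  0.1]
1.742 15.4 [ 1.3 -1.1  0.8] [ 0.01 -0.05 -0.06] [-0.8  0.3]
1.756 15.8 [1.  0.9 1.3] [ 0.11  0.1  -0.1 ] [ 1.7 -0.4]
1.77 16.3 [0.1 0.3 1.9] [ 0.15  0.25 -0.29] [ 1.9 -0.2]
```

View pics/m3.png

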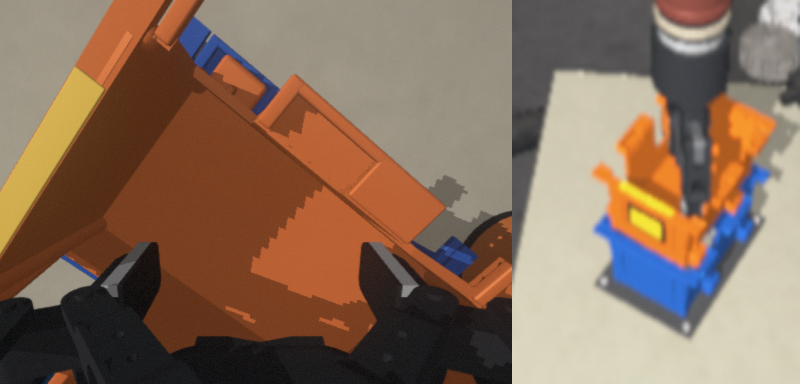

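Run:
```python
from h import *
p=np.array([.5385,.0583])
r.move_to(np.r_[p,.063],Rt(1.4)); r.move_linear(np.r_[p,.19],speed=.1,frame=Rt(1.2)); r.move_linear(np.r_[p,.33],speed=.15,frame=Rt(1.1))
s=snap("wrist"); cv2.imwrite("pics/w4.png",s["img"]); d=snap("side")
print(r.get_obs()["time"])
k=np.hstack([cv2.resize(s["img"][70:260,160:360],(400,380),interpolation=2),cv2.resize(d["img"][110:240,200:320],(380,380),interpolation=2)])
cv2.imwrite("pics/m4.png",k)
# expected projection of the orange rim when stacked
th=1.102+np.pi;M=np.array([[np.cos(th),-np.sin(th)],[np.sin(th),np.cos(th)]])
print(proj(s,np.c_[C@M.T+p,np.full(4,.119)]).round(1))
```

```text
19.4083
[[186.1 220.9]
 [179.2 109.2]
 [338.2 108.9]
 [331.8 220.7]]
```

View pics/m4.png

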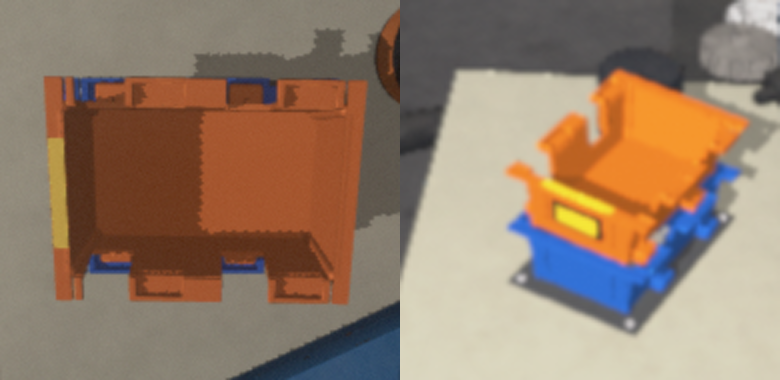

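```bash
cat > probe.py <<'E'
from h import *
def probe(pose,pts,f=3,th=1.1):
    c,s_=np.cos(pose[2]),np.sin(pose[2])
    for l in pts:
        q=np.array([c*l[0]-s_*l[1],s_*l[0]+c*l[1]])+pose[:2]
        r.move_linear(np.r_[q,.15],speed=.2,frame=Rt(th)); r.hold(.2); 
        hit=r.move_linear(np.r_[q,.108],speed=.02,until_force=f); o=r.get_obs()
        print(l,hit,round(o["tcp_pos"][2],4),np.round(o["force"],1),round(o["time"],1))
        r.move_linear(np.r_[q,.15],speed=.2)
E
python3 - <<'E'
from probe import *
s=snap("wrist")
O=[(188.5,219.5),(182.5,108.5),(343,111),(334,221.5)]
for z in(.119,.124):
    pose,e=fit([(s,np.array(u),l) for u,l in zip(O,C)],z,[.54,.06,4.24]); print(pose,e)
hand.clamp(20)
probe(pose,[(.015,.057),(.015,-.057),(.078,0)])
E
```

```text
[0.54010877 0.06129259 4.2279371 ] [-0.2  0.6  0.9 -0.3 -0.6 -0.6  0.   0.5]
[0.53963881 0.06138103 4.22783104] [-1.3  1.7 -0.4 -0.8  0.5 -1.   0.9  1.7]
(0.015, 0.057) True 0.119 [0.3 0.4 3.1] 22.9
(0.015, -0.057) True 0.124 [-0.7  0.3  5.2] 25.4
(0.078, 0) True 0.1215 [-0.3  0.2  3.4] 27.9
```

```bash
cat > push.py <<'E'
from probe import *
pose=np.array([.5398,.0613,4.228]); th=4.228-np.pi
u=np.array([np.cos(pose[2]),np.sin(pose[2])]); v=np.array([-u[1],u[0]])
L=lambda x,y,z:np.r_[pose[:2]+u*x+v*y,z]
E
python3 - <<'E'
from push import *
r.move_linear(L(.025,-.022,.15),speed=.2,frame=Rt(th))
r.move_linear(L(.025,-.022,.09),speed=.1); r.hold(.3)
f0=r.get_obs()["force"]
hit=r.move_linear(L(.07,-.022,.09),speed=.012,until_force=2.2)
o=r.get_obs(); x=(o["tcp_pos"][:2]-pose[:2])@u; print(hit,x,np.round(o["force"]-f0,1))
for i in range(8):
    x+=.0005; r.move_linear(L(x,-.022,.09),speed=.01); o=r.get_obs(); d=o["force"]-f0
    print(round(x,4),round(d[:2]@u,1),round(d[2],1),round(o["time"],1))
    if -(d[:2]@u)>9: break
r.move_linear(L(.025,-.022,.09),speed=.1); r.move_linear(L(.025,-.022,.15),speed=.15)
probe(pose,[(.015,-.057),(.015,.057)],th=th)
E
```

```text
True 0.06293732015989839 [ 0.1 -1.1 -0.2]
0.0634 -0.7 -1.5 32.6
0.0639 -2.0 -1.6 32.9
0.0644 -3.5 -3.0 33.1
0.0649 -4.2 -3.4 33.4
0.0654 -4.9 -3.1 33.6
0.0659 -2.9 -2.3 33.9
0.0664 -3.7 -2.7 34.1
0.0669 -4.8 -3.5 34.4
(0.015, -0.057) True 0.1191 [-0.1 -1.1  4.9] 37.5
(0.015, 0.057) True 0.1191 [-0.7 -0.1  5. ] 40.1
```

Both sides are now at 0.119 m, which is seated. I'll check the front end, retreat and verify by picture.

Run:
```python
from push import *
probe(pose,[(.078,0)],th=th)
r.move_linear([.5385,.0583,.33],speed=.2,frame=Rt(1.1)); hand.release()
s=snap("wrist"); d=snap("side"); print(r.get_obs()["time"])
cv2.imwrite("pics/m5.png",np.hstack([cv2.resize(s["img"][70:260,160:360],(400,380),interpolation=2),cv2.resize(d["img"][110:240,200:320],(380,380),interpolation=2)]))
```

```text
(0.078, 0) True 0.1192 [-0.3 -0.1  4. ] 42.6
44.9167
```

View pics/m5.png

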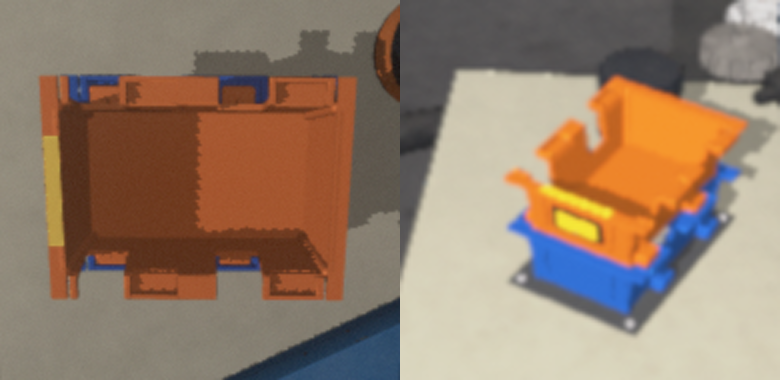

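The picture shows the orange tote level on the blue one, with its feet inside the seats and its corners at about the predicted pixels, and the gripper is clear of it.

```bash
python3 -c "
from h import *
print(r.finish_job())"
```

```text
the job is handed in; nothing more can be done
None
```

The orange tote is stacked on the blue one facing the opposite way, its rim at 119 mm at all three points I touched (the stacked height), the gripper is open and clear, and I handed the job in at about 45 s of the 72 s; no verdict was returned.

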